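# Click the pail lid shut section by section

### The job

The lid of this pail of pipe lubricant is only partly closed: some sections of its rim still stand up. With the fingertips, press around the rim, section by section, until every one has clicked fully down. Only press, do not hammer: nothing is to be picked up, the pail stays standing where it is and the pipe fittings and the tin beside it are left alone.

Things in the scene. Friction and masses are not known exactly. Their poses are not given: they have to be found in the camera images.
- pail: White plastic pail of pipe lubricant, 1.8 to 2.5 kg, loose on the counter, foot 148 mm across. Origin: centre of its underside; z up. A wire handle hangs folded down on its +x side, up to 102 mm from the axis and below 107 mm; leave it. The lid's rim is cut by slits into six equal sections of 60 degrees; section k is centred at k x 60 degrees from the pail's x axis, counter-clockwise from above.
- lid_centre (a point): Pale grey press-on lid of the pail, 182 mm across: point on the pail's axis at the height of the closed rim, 128 mm above the counter. The rim is a raised ring from 78 to 91 mm from the axis; inside it the lid is sunk, by 6 mm near the rim and 13 mm in the middle. Axes as the pail's; slits at 30, 90, 150, ... degrees.
- section0 (a joint): Opening angle of rim section 0 (rad), hinged along its inner edge 58 mm from the pail's axis. 0 = clicked home, level; 0.34 = sprung up. It snaps: pressed below about 0.17 it jumps home and stays; let go above that it springs back up. On the middle of its rim this takes about 10 N at most, early in the stroke; home is a firm stop.
- section0_rim (a point): Top of the rim at the middle of section 0, the place to press; it moves with the section: 84 mm from the pail's axis and 128 mm above the counter when home, 81 mm and 136 mm when sprung up.
- section1 (a joint): Opening angle of rim section 1 (rad), hinged along its inner edge 58 mm from the pail's axis. 0 = clicked home, level; 0.34 = sprung up. It snaps: pressed below about 0.17 it jumps home and stays; let go above that it springs back up. On the middle of its rim this takes about 10 N at most, early in the stroke; home is a firm stop.
- section1_rim (a point): Top of the rim at the middle of section 1, the place to press; it moves with the section: 84 mm from the pail's axis and 128 mm above the counter when home, 81 mm and 136 mm when sprung up.
- section2 (a joint): Opening angle of rim section 2 (rad), hinged along its inner edge 58 mm from the pail's axis. 0 = clicked home, level; 0.34 = sprung up. It snaps: pressed below about 0.17 it jumps home and stays; let go above that it springs back up. On the middle of its rim this takes about 10 N at most, early in the stroke; home is a firm stop.
- section2_rim (a point): Top of the rim at the middle of section 2, the place to press; it moves with the section: 84 mm from the pail's axis and 128 mm above the counter when home, 81 mm and 136 mm when sprung up.
- section3 (a joint): Opening angle of rim section 3 (rad), hinged along its inner edge 58 mm from the pail's axis. 0 = clicked home, level; 0.34 = sprung up. It snaps: pressed below about 0.17 it jumps home and stays; let go above that it springs back up. On the middle of its rim this takes about 10 N at most, early in the stroke; home is a firm stop.
- section3_rim (a point): Top of the rim at the middle of section 3, the place to press; it moves with the section: 84 mm from the pail's axis and 128 mm above the counter when home, 81 mm and 136 mm when sprung up.
- section4 (a joint): Opening angle of rim section 4 (rad), hinged along its inner edge 58 mm from the pail's axis. 0 = clicked home, level; 0.34 = sprung up. It snaps: pressed below about 0.17 it jumps home and stays; let go above that it springs back up. On the middle of its rim this takes about 10 N at most, early in the stroke; home is a firm stop.
- section4_rim (a point): Top of the rim at the middle of section 4, the place to press; it moves with the section: 84 mm from the pail's axis and 128 mm above the counter when home, 81 mm and 136 mm when sprung up.
- section5 (a joint): Opening angle of rim section 5 (rad), hinged along its inner edge 58 mm from the pail's axis. 0 = clicked home, level; 0.34 = sprung up. It snaps: pressed below about 0.17 it jumps home and stays; let go above that it springs back up. On the middle of its rim this takes about 10 N at most, early in the stroke; home is a firm stop.
- section5_rim (a point): Top of the rim at the middle of section 5, the place to press; it moves with the section: 84 mm from the pail's axis and 128 mm above the counter when home, 81 mm and 136 mm when sprung up.
- tee: Bystander: loose grey plastic pipe tee lying on the counter, run 110 mm long, 52 mm thick. Origin: on the counter under the middle of its run, which lies along its x; the branch points along its y, 52 mm.
- elbow: Bystander: loose white plastic 90 degree pipe elbow lying on the counter, legs 60 mm from the bend, 58 mm thick. Origin: on the counter, between the two legs (20 mm along x and y from the bend).
- tin: Bystander: loose metal tin 72 mm across, 98 mm tall, standing on the counter. Origin: centre of its underside.

How it is judged:
By the outcome, as a careful person would: the job done as asked, in the order asked, and still so for the second after the job is handed in, with the robot touching nothing.
It also fails if it takes over 43 s, if anything falls off the work surface, if the arm or the gripper's body presses on something with over 40 N, if the wrist force passes 120 N, or if a joint passes its speed limit or range.

### The arm

A 6-joint arm with a two-finger parallel gripper is mounted at the origin on the work surface. World frame = base frame: x ahead of the robot, y to its left, z up, the work surface at z = 0. Lengths are in m, angles in rad, forces in N, time in s.
With the tool pointing down it reaches from about 0.375 to 0.975 m from the base axis. Payload 3.8 kg.
Tool frame: the origin (TCP) lies midway between the tips of the shut fingers; the grasp point (between the pads) lies 19 mm behind it; z points along the fingers, y is the line along which they close (so a half turn about z gives the same grasp; the last joint's range is limited). The gripper opens to 85 mm and grips with 20 to 120 N. Pads are 22 mm wide; open, the fingers measure 114 mm over their backs; the gripper's body (76 mm by 85 mm) begins 54 mm behind the grasp point. The pads swing forward as they close: fully open they stand 13 mm farther back than shut.
Start: joints at [1.17, 0.264, 1.604, -0, 1.274, -0.037], TCP at [0.24, 0.631, 0.231] pointing down, gripper open.
Joint ranges: [-2.63, 2.63], [-0.94, 2.18], [0.31, 2.57], [-1.31, 4.45], [0, 2.66], [-2.55, 2.55]. Speed limits (rad/s): [2.57, 2.57, 3.14, 3.14, 3.14, 3.14].

### API

Orientations are given as a rotation vector (axis times angle).
In Python, from workcell import bot gives the robot as it stands.
- The arm moves only by the tool servo_tool, never from a script. Its argument "series" is a list of rows, each a list of 7 numbers: the shift along the world's x, y, z in units of 0.15 m (1.0 is 0.15 m), then the turn, a rotation vector about the world's x, y, z in units of 180 degrees (1.0 is 180 degrees), then the closure, from 0 (fully open) to 1 (shut). A call has 1 to 20 rows; each row is the pose to reach, as a shift and turn from the pose commanded when the call began, turning the shorter way round; what a row does not reach only later rows make up. A row lasts 1/10 s, in which the tool goes at most 50 mm and 8.59 degrees, less where a joint would pass 70% of its speed; a pose out of reach is approached as far as the arm can. A call with a number of a shift or a turn outside -1 to 1 is refused whole. A call with a gripper value outside its range is refused whole. The fingers move at their own pace and stop on an object; "newtons" is the grip in N (left out, the last holds). Time passes only in rows, so rows that repeat a pose let the fingers close. It gives the time, the measured TCP pose, the force, the opening and the grip force at its end, in the units of the state.
- bot.read_state(): the state, without advancing time (a new reading comes with each control period).
- bot.read_camera(name): name is "side" or "top"; returns the picture (480x640x3 uint8, red, green, blue); there is no depth.
- bot.camera_info(name): a dict with "vertical_fov" (degrees; the focal length in pixels is half the picture's height over the tangent of half this angle, whatever the lens; pixels are square), "cx", "cy" (the principal point, pixels), "dist" ([k1, k2, p1, p2, k3] as OpenCV has them; the pictures are not rectified), "R" (3x3) and "t" (3): a world point X has camera coordinates R X + t. Camera axes: x right, y down, z forward; pixel columns grow to the right and rows downward; lengths in m; the calibration is good to about 2 mm. A picture is of the moment at which its call begins. camera_info takes no time and is no camera call.
- bot.finish_job(): hands the job in; it is judged then, once.
Trained networks look in the newest picture that a camera, given by its name, has taken for a name from the list of things; names that differ only in an ending like _2 or _b are one class to them, and where a whole thing is asked for, a point or a joint stands for the part that bears it (a point fixed in the world has none). Each returns a list of dicts, best first, with "score" (0 to 1); they miss things now and then, are a little off and sometimes report something else, mostly with a low value. They report only what shows in the picture. A call takes as long as a camera call.
- bot.recognise(target, camera): "box" ([left, top, right, bottom] as shares, 0 to 1, of the picture: columns of its width, rows of its height, round what is visible of it).
- bot.trace(target, camera): "mask" (480x640 bool, what is visible of it) and "box" ([left, top, right, bottom] as shares, 0 to 1, of the picture: columns of its width, rows of its height, round what is visible of it).
- bot.mark_of(target, camera): "at" ([row, column] as shares, 0 to 1, of the picture: columns of its width, rows of its height: a listed point, or the origin of a listed thing).
The state is a dict: "time": time; "q": joint angles; "joint_vel": joint speeds; "joint_torque": joint torques, N m; "tool_pos": TCP position; "tcp_rot": TCP orientation; "wrist_force": force on the tool from outside, world axes, zero at the start; "torque": the same for the moment, N m; "width": opening from 0.0 (shut) to 1.0 (fully open); "grip_force": force on a finger pad.
Only numpy, scipy, OpenCV 4.12 (cv2) and the standard library are available. Lean on these libraries where they do the work, as an engineer would, in place of code of your own. Each camera call takes 0.05 s, during which the arm holds its last target. There are 200 camera calls.

## Working session

There is one attempt and no reset: what is moved stays moved. The work goes in short steps, Python scripts to look and compute and a tool call to move; the robot and the scene stay as the last step left them, time stands still between calls to the robot, and variables do not carry over. Pictures are saved under pics/ and viewed, at most 10 in all, crops included, and the job is handed in when it is done.

Besides the shell and the picture viewer there is one more tool, called after "Request:" by a JSON object that holds its "op" and its "data", one argument or row to a line. servo_tool: Moves the arm, as the interface text tells. Shifts and turns lie within -1 to 1; 1 stands for 0.15 m of shift or 180 degrees of turn. Its arguments: {"type":"object","properties":{"series":{"type":"array","items":{"type":"array","items":{"type":"number"}}},"newtons":{"type":"number"}},"required":["series"]}

```bash
mkdir -p pics
cat > h.py <<'E'
import numpy as np, cv2
from workcell import bot
def cam(n):
    i=bot.camera_info(n); f=240/np.tan(np.radians(i["vertical_fov"]/2))
    K=np.array([[f,0,i["cx"]],[0,f,i["cy"]],[0,0,1.]])
    return K,np.array(i["dist"],float),np.array(i["R"]),np.array(i["t"])
def ray(n,u,v):
    K,d,R,t=cam(n); p=cv2.undistortPoints(np.array([[[u,v]]],float),K,d)[0,0]
    return -R.T@t, R.T@np.array([p[0],p[1],1])
def at_z(n,u,v,z):
    c,r=ray(n,u,v); return c+r*(z-c[2])/r[2]
def tri(a,b):
    (c1,r1),(c2,r2)=ray(*a),ray(*b)
    s=np.linalg.lstsq(np.c_[r1,-r2],c2-c1,rcond=None)[0]
    p,q=c1+s[0]*r1,c2+s[1]*r2
    return (p+q)/2,np.linalg.norm(p-q)
def proj(n,P):
    K,d,R,t=cam(n); return cv2.projectPoints(np.atleast_2d(P).astype(float),cv2.Rodrigues(R)[0],t,K,d)[0][:,0]
E
cat > a.py <<'E'
from h import *
np.set_printoptions(precision=4,suppress=True)
ims={n:bot.read_camera(n) for n in("top","side")}
for n in ims: cv2.imwrite(f"pics/{n}1.png",ims[n][:,:,::-1])
for th,z in [("lid_centre",.128),("pail",0),("tee",0),("elbow",0),("tin",0)]+[(f"section{k}_rim",.132) for k in range(6)]:
    px={}
    for n in ims:
        r=bot.mark_of(th,n)
        if r:
            px[n]=(r[0]["at"][1]*640,r[0]["at"][0]*480)
            print(th,n,round(r[0]["score"],2),np.array(px[n]),at_z(n,*px[n],z))
    if len(px)==2: print("   tri",*tri(("top",*px["top"]),("side",*px["side"])))
for n in ims: print(n,-cam(n)[2].T@cam(n)[3])
print(bot.read_state())
E
python3 a.py
```

```text
lid_centre top 0.79 [302.272 276.48 ] [0.556  0.0354 0.128 ]
lid_centre side 0.92 [304.896 217.104] [0.5589 0.026  0.128 ]
   tri [0.5579 0.0356 0.1211] 0.0028853647610487154
pail top 0.71 [303.424 276.288] [0.5639 0.0366 0.    ]
pail side 0.63 [297.024 190.992] [0.5511 0.3249 0.    ]
   tri [0.5488 0.0309 0.1882] 0.008178911108279343
tee top 0.94 [439.68  269.808] [ 0.5707 -0.311   0.    ]
tee side 0.72 [319.872 397.104] [ 0.5655 -0.3181  0.    ]
   tri [ 0.5685 -0.3129 -0.0067] 0.005241175447844632
elbow top 0.71 [189.632 285.504] [0.548  0.3258 0.    ]
elbow side 0.69 [296.32  192.288] [0.5491 0.3189 0.    ]
   tri [ 0.5487  0.3274 -0.0055] 0.0010421221751895629
tin top 0.95 [306.624 197.424] [0.7682 0.0237 0.    ]
tin side 0.79 [399.232 264.624] [0.7611 0.015  0.    ]
   tri [ 0.7666  0.024  -0.007 ] 0.006512786062030199
section0_rim side 0.79 [259.072 221.904] [0.4674 0.01   0.132 ]
section1_rim top 0.84 [337.216 284.496] [ 0.5358 -0.0422  0.132 ]
section1_rim side 0.91 [294.016 233.904] [ 0.5351 -0.0344  0.132 ]
   tri [ 0.5353 -0.042   0.1377] 0.0006085646546316078
section2_ri
[... 548 characters left out ...]
p 0.6 [273.024 302.976] [0.4988 0.1014 0.132 ]
section5_rim side 0.88 [275.008 198.288] [0.4994 0.0931 0.132 ]
   tri [0.499  0.102  0.1261] 0.0004063317273655545
top [0.4985 0.0032 1.1161]
side [ 0.5239 -0.9192  0.7953]
{'time': 1.2, 'q': array([ 1.1701,  0.2639,  1.604 , -0.    ,  1.2737, -0.0369]), 'joint_vel': array([ 0.0014,  0.0006, -0.0007,  0.0014,  0.0015,  0.0017]), 'joint_torque': array([ -0.0011, -51.5069, -36.7723,  -0.0003,   0.0011,  -0.    ]), 'tool_pos': array([0.2402, 0.6308, 0.2313]), 'tcp_rot': array([ 0.5683,  3.0898, -0.    ]), 'wrist_force': array([ 0.042 ,  0.6273, -0.9713]), 'torque': array([ 0.0039,  0.0244, -0.033 ]), 'grip_force': 0.0, 'width': 1.0007232981799916}
```

Run:
```python
from h import *
a=cv2.imread("pics/top1.png")[215:335,235:375]; b=cv2.imread("pics/side1.png")[160:280,220:380]
cv2.imwrite("pics/c1.png",np.vstack([cv2.resize(a,(350,300),interpolation=2),cv2.resize(b[:, :140],(350,300),interpolation=2)]))
cv2.imwrite("pics/topbig.png",cv2.resize(a,(700,600),interpolation=2)); cv2.imwrite("pics/sidebig.png",cv2.resize(b,(800,600),interpolation=2))
```

```text
(no output)
```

View pics/side1.png

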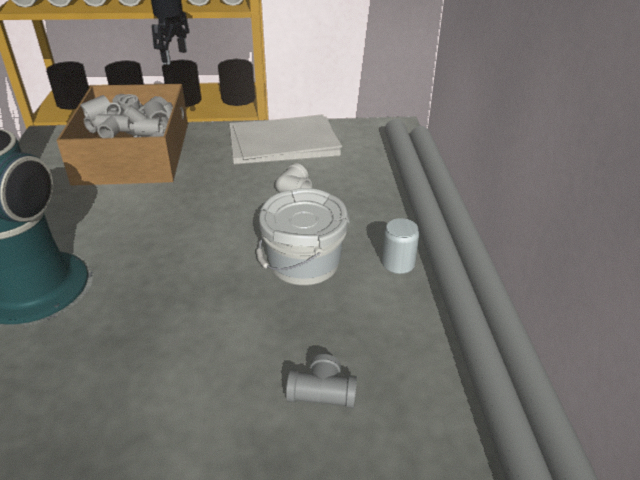

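View pics/topbig.png

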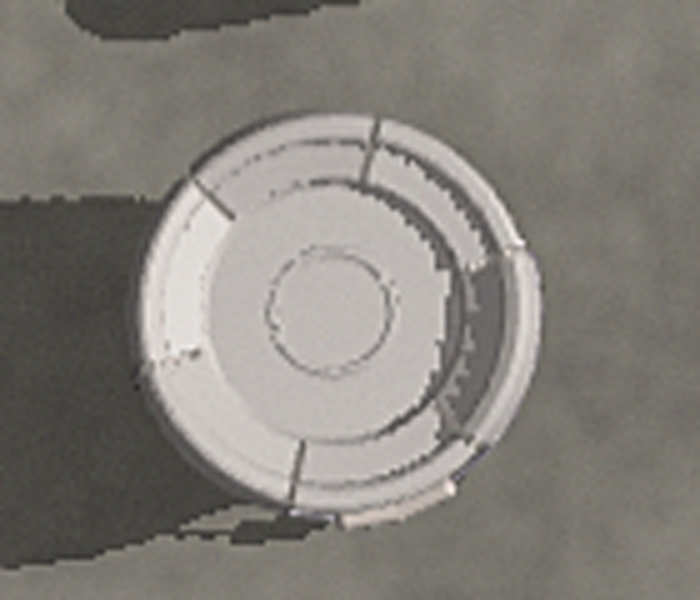

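View pics/sidebig.png

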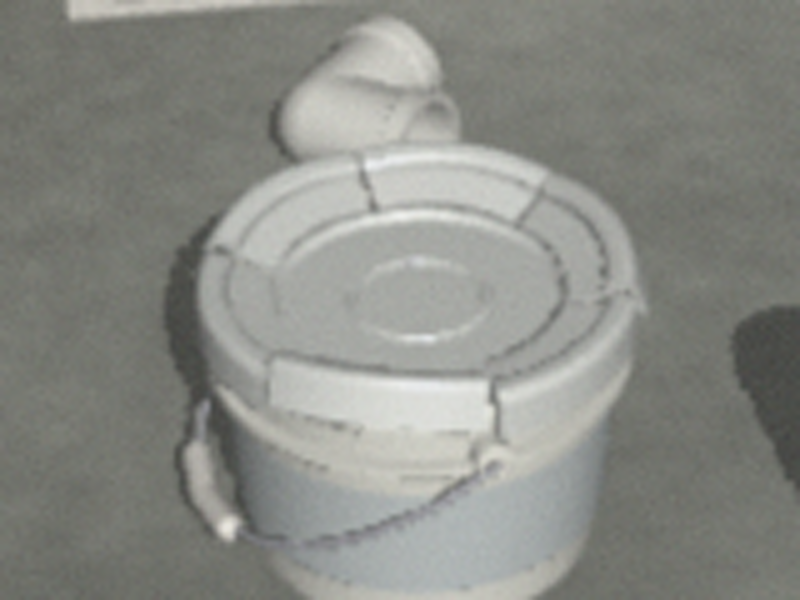

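Run:
```python
from h import *
np.set_printoptions(precision=4,suppress=True)
c=np.array([.5562,.0358])
for x,y in [(376,120),(193,178),(140,362),(292,505),(478,440),(522,250)]:
    p=at_z("top",235+x/5-.4,215+y/5-.4,.13)[:2]-c; print("top",np.linalg.norm(p),np.degrees(np.arctan2(p[1],p[0])))
for x,y in [(360,157),(547,180),(640,295),(495,385),(270,360),(208,250)]:
    p=at_z("side",220+x/5-.4,160+y/5-.4,.13)[:2]-c; print("side",np.linalg.norm(p),np.degrees(np.arctan2(p[1],p[0])))
# outline circle from mask
from scipy.optimize import least_squares
for n in("top","side"):
    r=bot.trace("lid_centre",n)
    if r:
        m=r[0]["mask"]; print(n,r[0]["score"],m.sum(),np.array(r[0]["box"])*[640,480,640,480])
        a=np.radians(np.arange(0,360,3))
        def res(p):
            q=proj(n,np.c_[p[0]+.091*np.cos(a),p[1]+.091*np.sin(a),0*a+.128])
            return np.r_[q.min(0),q.max(0)]-np.array(r[0]["box"])*[640,480,640,480]
        print(least_squares(res,c,x_scale=.01).x)
```

```text
top 0.08711742029358983 -12.886709788005932
top 0.08807241407777046 46.445988289691535
top 0.09119262599756353 103.59127537698787
top 0.08906676722905296 165.6992998214649
top 0.0857033060048025 -134.4077321101536
top 0.08700664239071602 -73.89379569245642
side 0.08903565737061311 103.75231283174537
side 0.08550422519812369 47.64773743884653
side 0.09116083909923961 -15.00799403384389
side 0.08350070441355188 -71.987212780114
side 0.08325615400162766 -136.4878724842191
side 0.08762574367144994 166.78125149077675
top 0.7 5415 [262.72  234.48  345.408 322.416]
[0.5524 0.0315]
side 0.79 7066 [258.624 187.824 350.016 286.896]
[ 0.5548 -0.0435]
```

Request:
{"op": "servo_tool", "data": {
  "series": [
    [0.2,-0.33,-0.1,0,0,0,1],
    [0.35,-0.66,-0.2,0,0,0,1],
    [0.5,-1.0,-0.2,0,0,0,1],
    [0.5,-1.0,-0.2,0,0,0,1]
  ]
}}

```text
time: 1.7
tool_pos: [0.3159, 0.4769, 0.2001]
tcp_rot: [-0.571, -3.089, 0.005]
wrist_force: [-0.8, 0.8, 0.3]
width: 0.33
grip_force: 0.0
```

Request:
{"op": "servo_tool", "data": {
  "series": [
    [0.22,-0.33,0,0,0,0,1],
    [0.45,-0.66,0,0,0,0,1],
    [0.7,-1.0,0,0,0,0,1]
  ]
}}

```text
time: 2.0
tool_pos: [0.4013, 0.3562, 0.2016]
tcp_rot: [0.567, 3.09, 0.001]
wrist_force: [1.0, 0.1, 0.4]
width: 0.001
grip_force: 0.0
```

Request:
{"op": "servo_tool", "data": {
  "series": [
    [0.22,-0.33,0,0,0,0,1],
    [0.45,-0.66,0,0,0,0,1],
    [0.7,-1.0,0,0,0,0,1],
    [0.7,-1.0,0,0,0,0,1],
    [0.7,-1.0,0,0,0,0,1],
    [0.7,-1.0,0,0,0,0,1]
  ]
}}

```text
time: 2.6
tool_pos: [0.506, 0.207, 0.2013]
tcp_rot: [-0.572, -3.089, -0.001]
wrist_force: [0.7, -0.2, 0.2]
width: -0.001
grip_force: 0.0
```

```bash
python3 -c "
from h import *
print(bot.read_state())"
```

```text
{'time': 2.6, 'q': array([ 3.42496641e-01,  4.32303214e-02,  1.91328484e+00,  5.22053726e-04,
        1.18520330e+00, -8.62438023e-01]), 'joint_vel': array([ 0.0366449 , -0.00321508,  0.00905176,  0.00256733,  0.000851  ,
        0.00274395]), 'joint_torque': array([-1.08930677e+00, -3.79759312e+01, -3.58905530e+01, -1.28642851e-01,
       -4.70372185e-02, -3.11861280e-02]), 'tool_pos': array([0.50601671, 0.20703341, 0.20130581]), 'tcp_rot': array([-5.71733628e-01, -3.08877266e+00, -5.58130185e-04]), 'wrist_force': array([ 0.71186816, -0.18885163,  0.17251827]), 'torque': array([ 0.02880303,  0.00127111, -0.0318254 ]), 'grip_force': 0.0, 'width': -0.0005100199434208898}
```

Request:
{"op": "servo_tool", "data": {
  "series": [
    [0.23,-0.3,-0.1,0,0,0,1],
    [0.467,-0.607,-0.2,0,0,0,1],
    [0.467,-0.607,-0.34,0,0,0,1],
    [0.467,-0.607,-0.34,0,0,0,1],
    [0.467,-0.607,-0.34,0,0,0,1]
  ]
}}

```text
time: 3.1
tool_pos: [0.5746, 0.1177, 0.1495]
tcp_rot: [-0.567, -3.087, 0.0]
wrist_force: [-0.6, 0.0, 0.8]
width: -0.002
grip_force: 0.0
```

Run:
```python
from h import *
for n in("top","side"):
    im=bot.read_camera(n); p=proj(n,[[.5562,.0358,.13]])[0]; u,v=int(p[0]),int(p[1])
    cv2.imwrite(f"pics/{n}2.png",cv2.resize(im[v-75:v+75,u-100:u+100,::-1],(800,600),interpolation=2))
```

```text
(no output)
```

View pics/side2.png

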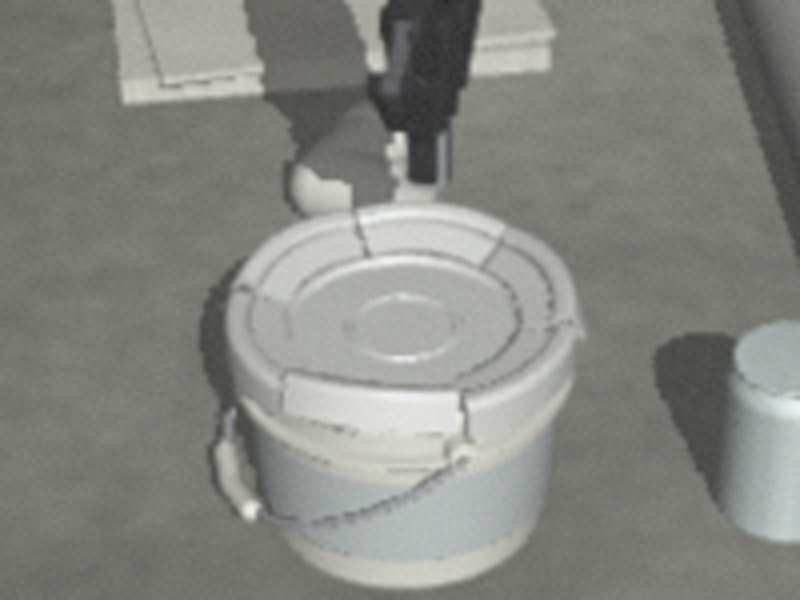

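Request:
{"op": "servo_tool", "data": {
  "series": [
    [0.01,-0.01,-0.04,0,0,0,1],
    [0.01,-0.01,-0.08,0,0,0,1],
    [0.01,-0.01,-0.11,0,0,0,1],
    [0.01,-0.01,-0.13,0,0,0,1],
    [0.01,-0.01,-0.14,0,0,0,1],
    [0.01,-0.01,-0.15,0,0,0,1],
    [0.01,-0.01,-0.15,0,0,0,1]
  ]
}}

```text
time: 3.9
tool_pos: [0.5776, 0.1152, 0.1279]
tcp_rot: [0.568, 3.089, 0.0]
wrist_force: [0.8, 0.7, 3.0]
width: -0.002
grip_force: 1.6
```

Request:
{"op": "servo_tool", "data": {
  "series": [
    [0,0,-0.005,0,0,0,1],
    [0,0,-0.01,0,0,0,1],
    [0,0,-0.015,0,0,0,1],
    [0,0,-0.015,0,0,0,1]
  ]
}}

```text
time: 4.3
tool_pos: [0.5794, 0.1154, 0.1279]
tcp_rot: [0.568, 3.085, 0.003]
wrist_force: [-0.0, 2.2, 11.2]
width: 0.002
grip_force: 5.5
```

Request:
{"op": "servo_tool", "data": {
  "series": [
    [0,0,0.1,0,0,0,1],
    [0,0,0.17,0,0,0,1],
    [-0.27,-0.07,0.17,0,0,0,1],
    [-0.54,-0.145,0.17,0,0,0,1],
    [-0.54,-0.145,0.17,0,0,0,1],
    [-0.54,-0.145,0.13,0,0,0,1],
    [-0.54,-0.145,0.1,0,0,0,1],
    [-0.54,-0.145,0.07,0,0,0,1],
    [-0.54,-0.145,0.05,0,0,0,1],
    [-0.54,-0.145,0.03,0,0,0,1],
    [-0.54,-0.145,0.01,0,0,0,1],
    [-0.54,-0.145,0,0,0,0,1],
    [-0.54,-0.145,-0.01,0,0,0,1],
    [-0.54,-0.145,-0.01,0,0,0,1]
  ]
}}

```text
time: 5.7
tool_pos: [0.5005, 0.094, 0.1277]
tcp_rot: [0.567, 3.083, 0.004]
wrist_force: [-1.7, 0.5, 19.3]
width: -0.001
grip_force: 9.9
```

Request:
{"op": "servo_tool", "data": {
  "series": [
    [0,0,0.1,0,0,0,1],
    [0,0,0.18,0,0,0,1],
    [-0.07,-0.27,0.18,0,0,0,1],
    [-0.15,-0.54,0.18,0,0,0,1],
    [-0.15,-0.54,0.18,0,0,0,1],
    [-0.15,-0.54,0.14,0,0,0,1],
    [-0.15,-0.54,0.11,0,0,0,1],
    [-0.15,-0.54,0.08,0,0,0,1],
    [-0.15,-0.54,0.06,0,0,0,1],
    [-0.15,-0.54,0.04,0,0,0,1],
    [-0.15,-0.54,0.02,0,0,0,1],
    [-0.15,-0.54,0.01,0,0,0,1],
    [-0.15,-0.54,0,0,0,0,1],
    [-0.15,-0.54,0,0,0,0,1]
  ]
}}

```text
time: 7.1
tool_pos: [0.4774, 0.0124, 0.1277]
tcp_rot: [0.566, 3.083, 0.002]
wrist_force: [-1.0, 0.2, 17.6]
width: -0.0
grip_force: 8.9
```

Request:
{"op": "servo_tool", "data": {
  "series": [
    [0,0,0.1,0,0,0,1],
    [0,0,0.22,0,0,0,1],
    [0.2,-0.19,0.22,0,0,0,1],
    [0.4,-0.385,0.22,0,0,0,1],
    [0.4,-0.385,0.22,0,0,0,1],
    [0.4,-0.385,0.16,0,0,0,1],
    [0.4,-0.385,0.12,0,0,0,1],
    [0.4,-0.385,0.09,0,0,0,1],
    [0.4,-0.385,0.07,0,0,0,1],
    [0.4,-0.385,0.05,0,0,0,1],
    [0.4,-0.385,0.03,0,0,0,1],
    [0.4,-0.385,0.01,0,0,0,1],
    [0.4,-0.385,0,0,0,0,1],
    [0.4,-0.385,0,0,0,0,1]
  ]
}}

```text
time: 8.5
tool_pos: [0.5372, -0.0452, 0.1277]
tcp_rot: [0.566, 3.082, 0.001]
wrist_force: [0.3, 0.6, 13.2]
width: -0.002
grip_force: 6.5
```

Request:
{"op": "servo_tool", "data": {
  "series": [
    [0,0,0.1,0,0,0,1],
    [0,0,0.22,0,0,0,1],
    [0.26,0.08,0.22,0,0,0,1],
    [0.535,0.155,0.22,0,0,0,1],
    [0.535,0.155,0.22,0,0,0,1],
    [0.535,0.155,0.16,0,0,0,1],
    [0.535,0.155,0.12,0,0,0,1],
    [0.535,0.155,0.09,0,0,0,1],
    [0.535,0.155,0.07,0,0,0,1],
    [0.535,0.155,0.05,0,0,0,1],
    [0.535,0.155,0.03,0,0,0,1],
    [0.535,0.155,0.01,0,0,0,1],
    [0.535,0.155,-0.01,0,0,0,1],
    [0.535,0.155,-0.01,0,0,0,1]
  ]
}}

```text
time: 9.9
tool_pos: [0.6186, -0.0229, 0.1278]
tcp_rot: [0.566, 3.079, 0.001]
wrist_force: [0.6, -1.9, 16.8]
width: -0.0
grip_force: 8.5
```

Request:
{"op": "servo_tool", "data": {
  "series": [
    [0,0,0.1,0,0,0,1],
    [0,0,0.22,0,0,0,1],
    [0.07,0.27,0.22,0,0,0,1],
    [0.13,0.54,0.22,0,0,0,1],
    [0.13,0.54,0.22,0,0,0,1],
    [0.13,0.54,0.16,0,0,0,1],
    [0.13,0.54,0.12,0,0,0,1],
    [0.13,0.54,0.09,0,0,0,1],
    [0.13,0.54,0.07,0,0,0,1],
    [0.13,0.54,0.05,0,0,0,1],
    [0.13,0.54,0.03,0,0,0,1],
    [0.13,0.54,0.01,0,0,0,1],
    [0.13,0.54,0,0,0,0,1],
    [0.13,0.54,0,0,0,0,1]
  ]
}}

```text
time: 11.3
tool_pos: [0.6382, 0.0583, 0.1277]
tcp_rot: [0.568, 3.079, 0.004]
wrist_force: [1.9, 1.9, 15.3]
width: -0.005
grip_force: 7.8
```

Request:
{"op": "servo_tool", "data": {
  "series": [
    [0,0,0.1,0,0,0,1],
    [0,0,0.3,0,0,0,1],
    [0,0,0.6,0,0,0,1],
    [-0.2,0.3,0.6,0,0,0,1],
    [-0.4,0.6,0.6,0,0,0,1],
    [-0.6,1,0.6,0,0,0,1],
    [-0.6,1,0.6,0,0,0,1]
  ]
}}

```text
time: 12.0
tool_pos: [0.5408, 0.2106, 0.2117]
tcp_rot: [-0.567, -3.087, 0.001]
wrist_force: [0.3, 0.2, 0.0]
width: -0.002
grip_force: 0.0
```

Request:
{"op": "servo_tool", "data": {
  "series": [
    [-0.2,0.3,0,0,0,0,1],
    [-0.4,0.6,0,0,0,0,1],
    [-0.6,1,0,0,0,0,1],
    [-0.6,1,0,0,0,0,1],
    [-0.6,1,0,0,0,0,1],
    [-0.6,1,0,0,0,0,1]
  ]
}}

```text
time: 12.6
tool_pos: [0.453, 0.3582, 0.2117]
tcp_rot: [-0.566, -3.089, 0.003]
wrist_force: [0.7, -0.7, -0.4]
width: -0.006
grip_force: 0.0
```

Run:
```python
from h import *
o=[]
for n in("top","side"):
    im=bot.read_camera(n); p=proj(n,[[.5562,.0358,.12]])[0]; u,v=int(p[0]),int(p[1])
    for s in (cv2.imread(f"pics/{n}1.png"),im[:,:,::-1]): o.append(cv2.resize(s[v-50:v+50,u-66:u+66],(400,300),interpolation=2))
cv2.imwrite("pics/end.png",np.vstack([np.hstack(o[:2]),np.hstack(o[2:])]))
```

```text
(no output)
```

View pics/end.png

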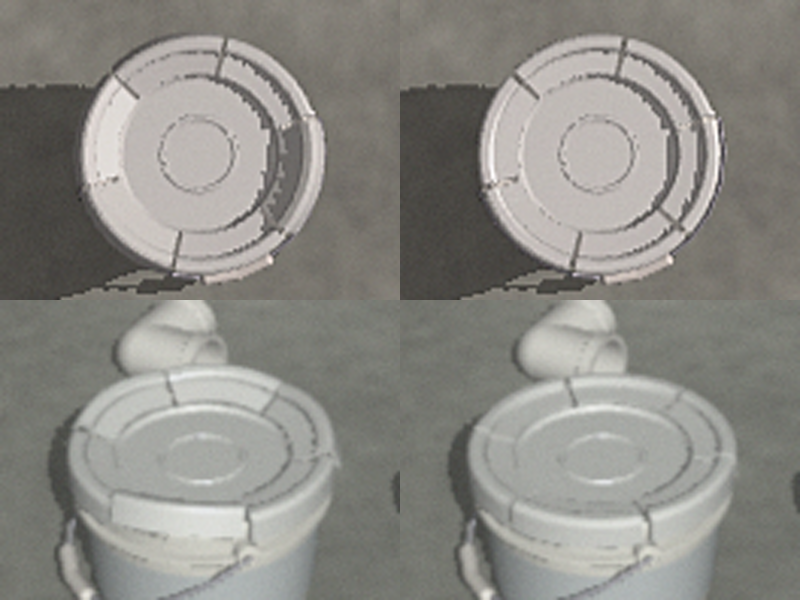

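The left half shows the lid before pressing, with sections 1, 4 and probably 5 tilted up. On the right (after), all sections are the same shade and the rim is level all the way round: ring centred near (600,155) from the top, (600,450) from the side. The pail and elbow haven't moved, so I'm handing in.

```bash
python3 -c "
from workcell import bot
print(bot.finish_job())"
```

```text
the job is handed in; nothing more can be done
None
```

I pressed all six rim sections to the firm stop at 128 mm with 11–19 N each. The final pictures show the rim level all round and the pail where it was. The job was handed in after about 13 s, with the arm clear of everything.

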